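# Build a step-height reference stack and start the measurement

## Robot

A 6-joint arm with a two-finger parallel gripper is mounted at the origin on the work surface. World frame = base frame: x ahead of the robot, y to its left, z up, the work surface at z = 0. Lengths are in m, angles in rad, forces in N, time in s.
With the tool pointing down it reaches from about 0.35 to 0.975 m from the base axis. Payload 4.9 kg.
Tool frame: the origin (TCP) lies midway between the tips of the shut fingers; the grasp point (between the pads) lies 19 mm behind it; z points along the fingers, y is the line along which they close (so a half turn about z gives the same grasp; the last joint's range is limited). The gripper opens to 85 mm and grips with 20 to 120 N. Pads are 22 mm wide; open, the fingers measure 114 mm over their backs; the gripper's body (76 mm by 85 mm) begins 54 mm behind the grasp point. The pads swing forward as they close: fully open they stand 13 mm farther back than shut.
Start: joints at [-1.421, 0.053, 1.613, -0, 1.476, -0.119], TCP at [0.166, -0.603, 0.231] pointing down, gripper open.
Joint ranges: [-3.01, 3.01], [-1.01, 2.22], [0.06, 2.58], [-1.02, 4.17], [0.09, 2.62], [-3.14, 3.14]. Speed limits (rad/s): [2.57, 2.57, 3.14, 3.14, 3.14, 3.14].

## Interface

Orientations are given as a rotation vector (axis times angle).
In Python, from station import ctrl, optics, job gives the robot as it stands.
- The arm moves only by the shell command python3 -m jog 'ROWS' [OPENING] [FORCE]. ROWS is JSON, a list of rows, each a list of 2 entries, a list of its own where there are three numbers: the shift along the tool's x, y, z in m, then the turn, a rotation vector about the tool's x, y, z in rad. A call has 1 to 5 rows; each row is the pose to reach, as a shift and turn from the pose commanded when the call began, along the tool's axes at that moment; what a row does not reach only later rows make up. A row lasts 1/10 s, in which the tool goes at most 50 mm and 8.59 degrees, less where a joint would pass 70% of its speed; a pose out of reach is approached as far as the arm can. A call with a gripper value outside its range is refused whole. OPENING is the opening, from 0 (shut) to 1 (fully open), set as the call begins (- or left out, the last holds). The fingers move at their own pace and stop on an object; FORCE is the grip in N (left out, the last holds). Time passes only in rows, so rows that repeat a pose let the fingers close. It gives the time, the measured TCP pose, the force, the opening and the grip force at its end, in the units of the state.
- ctrl.get_obs(): the state, without advancing time (a new reading comes with each control period).
- optics.get_image(name): name is "scene" or "top" or "wrist"; returns a dict with "image" (420x560x3 uint8, blue, green, red), "fx", "fy", "cx", "cy" (pixels), "rvec" (rotation vector, rad) and "tvec" (3), from world to camera coordinates, as OpenCV has them; the wrist camera has in their place "mount" (4x4, takes a point from camera to tool coordinates, whose origin is the TCP and whose axes are the flange's). Camera axes: x right, y down, z forward; pixel columns grow to the right and rows downward; lengths in m; the calibration is good to about 2 mm. A picture is of the moment at which its call begins: read the wrist's pose just before it. There is no depth.
- job.finish_job(): hands the job in; it is judged then, once.
The state is a dict: "t": time; "q": joint angles; "dq": joint speeds; "effort": joint torques, N m; "tool_pos": TCP position; "tool_rot": TCP orientation; "contact_force": force on the tool from outside, world axes, zero at the start; "wrist_torque": the same for the moment, N m; "opening": finger opening in m; "grip_force": force on a finger pad.
Only numpy, scipy, OpenCV 4.12 (cv2) and the standard library are available. Lean on these libraries where they do the work, as an engineer would, in place of code of your own. Each camera call takes 0.05 s, during which the arm holds its last target. There are 200 camera calls.

## Task

Build the reference stack in the sprung fixture: thickest spacer plate first, then the middle one, then the thinnest on top, pressing each one down between the cheeks until you feel it stop hard and lie flat, and holding that firm push (well above the cheeks' drag, but no hammering) for a moment before you add the next. When all three lie flat, press the console's white start key with the fingers until you feel it resist firmly, hold it for a moment and let go; leave the other things on the bench alone.

Things in the scene. Friction and masses are not known exactly. Their poses are not given: they have to be found in the camera images.
- plate_thick: Ground steel spacer plate 40 mm (its x) x 60 mm (its y) x 14 mm thick, 0.26 kg, three dimples on its top. Origin: centre of the underside, z up.
- plate_mid: The same outline, 40 x 60 mm, 10 mm thick, 0.19 kg, two dimples. Origin: centre of the underside, z up.
- plate_thin: The same outline, 40 x 60 mm, 6 mm thick, 0.11 kg, one dimple. Origin: centre of the underside, z up.
- nest: Stacking fixture fixed on the table; origin: centre of its underside, on the table. Base 90 mm (x) x 116 mm (y) x 12 mm high. In its middle a flat anvil, 30 x 44 mm (y), its top 20 to 30 mm above the table, set differently each time and not given; stiffly cushioned (1 mm per 5 N, 5 mm at most). A plate goes in level from above, its 60 mm length along the fixture's y, either way round; +x and -x are open.
- jaws: Two sprung steel cheeks of the fixture, at its +y and -y; origin and axes as nest. Faces 30 mm wide (x), upright from 16 to 64 mm above the table, at rest 57 mm apart, each gives up to 6 mm outward (about 5 N each on a plate); above, lead-ins to 72 mm high widen the mouth to 67 mm. Posts behind them, to 56 mm out in y, 50 mm high.
- mouth (a point): On the fixture's axis, 57 mm above the table: a plate let go with its underside here hangs level, held at its ends by the cheeks' friction, clear of any stack below. Sliding it down takes a steady push of about 2 to 8 N in its middle; only when it lies flat on the anvil or the plate below does the push rise steeply. 15 to 20 N is then a firm push, 50 N too much.
- key: Start key of the console: a white oblong membrane key, 26 mm (x) x 44 mm (y), the only white one. Origin: centre of its top face, 29.5 mm above the table, z up. It barely yields: 1 mm per 5 N, 2.5 mm at most, and counts once about 4 N is felt for a moment.
- console: Black operating console 110 mm (x) x 140 mm (y) x 26 mm high, fixed on the table; origin: centre of its underside. The start key's centre is 15 mm towards -x from it. Its round dark keys are not used.
- loupe: Bystander: black loupe, 38 mm round, 36 mm high; origin at its underside. Leave it alone.
- setting_ring: Bystander: steel setting ring, 52 mm outside, 18 mm high; origin at its underside. Leave it alone.
- pin_gauge: Bystander: steel pin gauge lying on the table, 80 mm long along its y axis, 17 mm thick; origin at its underside. Leave it alone.
- mouse: Bystander: black computer mouse, 105 x 62 mm, 32 mm high; origin at its underside. Leave it alone.
- caliper: Bystander: digital caliper lying flat, 230 mm long, 12 mm high; origin at its underside. Leave it alone.
- jar: Bystander: small glass jar, 48 mm round, 60 mm high; origin at its underside. Leave it alone.
There are look-alikes about, which are no part of the job. What is shaped like the plate_mid but brown or turquoise is not meant.

How it is judged:
By the outcome, as a careful person would: the job done as asked, in the order asked, and still so for the second after the job is handed in, with the robot touching nothing.
It also fails if it takes over 72 s, if anything falls off the work surface, if the arm or the gripper's body presses on something with over 40 N, if the wrist force passes 120 N, or if a joint passes its speed limit or range.

## Working session

There is one attempt and no reset: what is moved stays moved. The work goes in short steps, Python scripts to look and compute and a shell command to move; the robot and the scene stay as the last step left them, time stands still between calls to the robot, and variables do not carry over. Pictures are saved under pics/ and viewed, at most 10 in all, crops included, and the job is handed in when it is done.

```bash
ls; mkdir -p pics
python3 - <<'E'
from station import ctrl, optics, job
import cv2,pickle
d={}
for n in("scene","top","wrist"):
    o=ctrl.get_obs();c=optics.get_image(n);c['pos']=o['tool_pos'];c['rot']=o['tool_rot'];d[n]=c
    print(n,{k:v for k,v in c.items() if k!='image'})
    
    cv2.imwrite(f"pics/{n}0.png",cv2.resize(c['image'],(784,588),interpolation=cv2.INTER_CUBIC))
pickle.dump(d,open('v0.pkl','wb'))
print(o)
E
```

```text
pics
scene {'fx': 393.1054853907594, 'fy': 393.1054853907594, 'cx': 278.6940780356933, 'cy': 215.02532106423197, 'rvec': array([ 1.75690401,  1.94282065, -0.69571674]), 'tvec': array([ 0.13641601, -0.39472849,  1.33954892]), 'pos': array([ 0.16591203, -0.60192908,  0.23008027]), 'rot': array([-3.11124307e+00, -4.20693683e-01,  3.14933022e-05])}
top {'fx': 392.18980081266426, 'fy': 392.18980081266426, 'cx': 274.8693558606202, 'cy': 210.71044140426974, 'rvec': array([ 2.17823372, -2.24050195,  0.0589523 ]), 'tvec': array([-0.05375539,  0.57195775,  1.08908939]), 'pos': array([ 0.16589711, -0.60193511,  0.23005424]), 'rot': array([-3.11121475e+00, -4.20672341e-01,  7.29147876e-05])}
wrist {'fx': 368.0115211050354, 'fy': 368.0115211050354, 'cx': 274.2617968870647, 'cy': 209.62480267096598, 'mount': array([[-5.69167438e-04, -9.47631431e-01, -3.19365539e-01,
         8.24173362e-02],
       [ 9.99999802e-01, -6.25297300e-04,  7.32203302e-05,
        -6.60101358e-05],
       [-2.69084296e-04, -3.19365434e-01,  9.47631599e-01,
        -1.42916082e-01],
       [ 0.00000000e+00,  0.00000000e+00,  0.00000000e+00,
         1.00000000e+00]]), 'pos': array([ 0.16591414, -0.60197178,  0.23015615]), 'rot': array([-3.11135670e+00, -4.20742327e-01,  2.89204000e-05])}
{'t': 0.1, 'q': array([-1.42097301e+00,  5.33039593e-02,  1.61419300e+00,  1.11675960e-05,
        1.47601253e+00, -1.19002896e-01]), 'dq': array([-0.00199834, -0.00016362, -0.00296332, -0.00150173, -0.00117945,
        0.00057848]), 'effort': array([-6.65273292e-04, -3.94902778e+01, -3.71362495e+01, -1.26393998e-04,
        3.89614303e-03, -7.84094624e-06]), 'tool_pos': array([ 0.16591414, -0.60197178,  0.23015615]), 'tool_rot': array([-3.11135670e+00, -4.20742327e-01,  2.89204000e-05]), 'contact_force': array([0.21140931, 0.10205588, 0.7236101 ]), 'wrist_torque': array([-0.0012536 , -0.0072452 , -0.05318508]), 'grip_force': 0.0, 'opening': 0.08527865710792014}
```

View pics/top0.png

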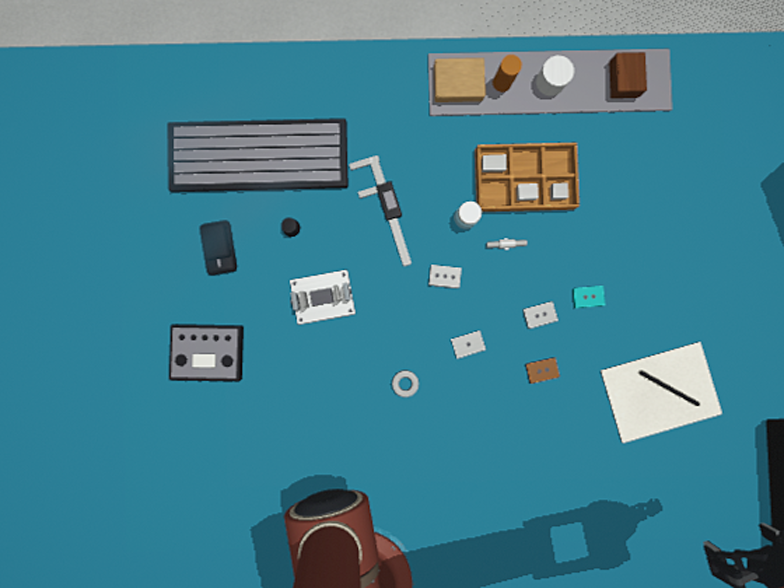

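View pics/scene0.png

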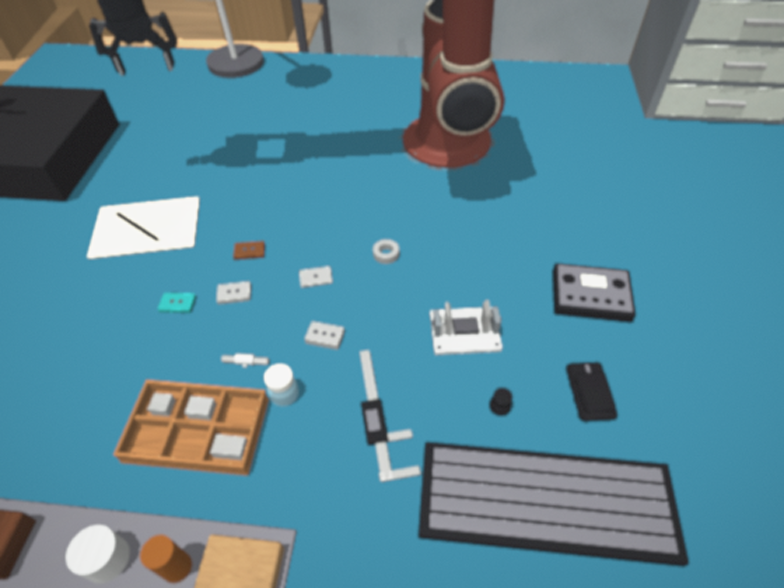

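Top view, 784x588 px: three-dimple plate (445,275), two-dimple (541,314), one-dimple (468,344), fixture (322,297) and console key (204,360). The candidates for plate_mid are grey (541,314), turquoise (589,296) and brown (543,370). Grey steel with two dimples fits, because the description rules out brown and turquoise.

```bash
cat > h.py <<'E'
import numpy as np,cv2,pickle
from scipy.spatial.transform import Rotation as R
def cam(c):
    """camera -> (R cam2world, origin)"""
    if 'mount' in c:
        T=np.eye(4);T[:3,:3]=R.from_rotvec(c['rot']).as_matrix();T[:3,3]=c['pos'];T=T@c['mount'];return T[:3,:3],T[:3,3]
    r=cv2.Rodrigues(c['rvec'])[0];return r.T,-r.T@c['tvec']
def ray(c,uv):
    A,o=cam(c);d=A@np.array([(uv[0]-c['cx'])/c['fx'],(uv[1]-c['cy'])/c['fy'],1]);return o,d/np.linalg.norm(d)
def onz(c,uv,z):
    o,d=ray(c,uv);return o+d*(z-o[2])/d[2]
def tri(obs):
    M=np.zeros((3,3));b=np.zeros(3)
    for c,uv in obs:
        o,d=ray(c,uv);P=np.eye(3)-np.outer(d,d);M+=P;b+=P@o
    x=np.linalg.solve(M,b);return x,[round(1e3*float(np.linalg.norm(np.cross(ray(c,uv)[1],x-ray(c,uv)[0]))),1) for c,uv in obs]
def proj(c,p):
    A,o=cam(c);q=A.T@(np.asarray(p)-o);return q[0]/q[2]*c['fx']+c['cx'],q[1]/q[2]*c['fy']+c['cy']
def toolshift(obs,target):
    return R.from_rotvec(obs['tool_rot']).as_matrix().T@(np.asarray(target)-obs['tool_pos'])
E
python3 - <<'E'
from h import *
d=pickle.load(open('v0.pkl','rb'))
for n,a,b in [('thick',(445,275),(325,334)),('mid',(541,314),(234,291)),('thin',(468,344),(316,276)),('key',(204,360),(594,281)),('anvil',(321,297),(466,326)),('ring',(405,383),(386,250)),('jar',(470,213),(281,377))]:
    print(n,tri([(d['top'],np.array(a)/1.4),(d['scene'],np.array(b)/1.4)]))
im=d['top']['image'][150:290,180:450]
cv2.imwrite('pics/crop1.png',cv2.resize(im,None,fx=2.95,fy=2.95,interpolation=cv2.INTER_CUBIC))
for n,(x,y) in dict(thick=(445,275),mid=(541,314),thin=(468,344)).items():
    x0,y0=int(x/1.4)-18,int(y/1.4)-18
    p=d['top']['image'][y0:y0+36,x0:x0+36].astype(int); m=(p[:,:,2]>110).astype('uint8')
    c=max(cv2.findContours(m,0,2)[0],key=cv2.contourArea)
    r=cv2.minAreaRect(c);bx=cv2.boxPoints(r)+[x0,y0]
    w=np.array([onz(d['top'],u,.01) for u in bx]);print(n,w.mean(0).round(4),[np.linalg.norm(w[i]-w[i-1]).round(4) for i in range(4)],[np.degrees(np.arctan2(*(w[i]-w[i-1])[1::-1])).round(1) for i in range(4)])
E
```

```text
thick (array([ 0.60680686, -0.18999247,  0.01026796]), [2.1, 2.1])
mid (array([ 0.52268477, -0.38125268,  0.00701149]), [2.6, 2.6])
thin (array([ 0.46666749, -0.23367906,  0.00138018]), [1.5, 1.5])
key (array([0.45213083, 0.28957964, 0.02507665]), [1.1, 1.1])
anvil (array([0.56960652, 0.05808978, 0.01511503]), [0.6, 0.6])
ring (array([ 0.39336692, -0.10422271,  0.0098729 ]), [0.9, 0.9])
jar (array([ 0.72317172, -0.23634057,  0.05081005]), [3.3, 3.3])
thick [ 0.6054 -0.1915  0.01  ] [np.float64(0.0623), np.float64(0.0418), np.float64(0.0623), np.float64(0.0418)] [np.float64(82.1), np.float64(-8.1), np.float64(-97.9), np.float64(171.7)]
mid [ 0.5225 -0.3816  0.01  ] [np.float64(0.0416), np.float64(0.062), np.float64(0.0417), np.float64(0.0619)] [np.float64(13.9), np.float64(-75.8), np.float64(-166.2), np.float64(104.2)]
thin [ 0.4676 -0.2337  0.01  ] [np.float64(0.0412), np.float64(0.0615), np.float64(0.0412), np.float64(0.0614)] [np.float64(15.5), np.float64(-74.4), np.float64(-164.6), np.float64(105.5)]
```

View pics/crop1.png

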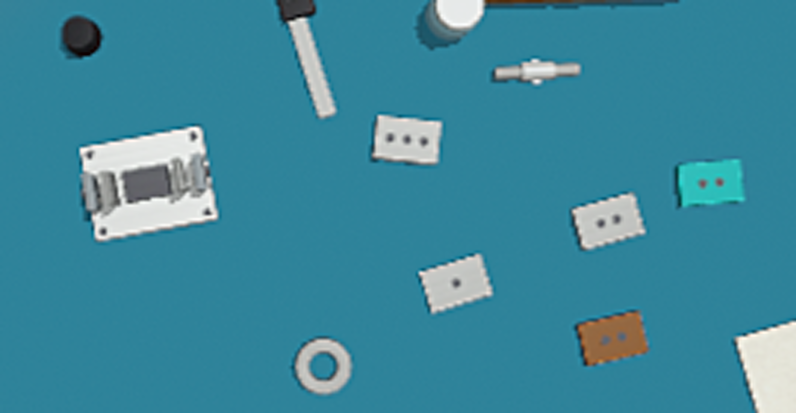

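The crop confirms them: thick, three dimples (407,139); mid, grey with two dimples (608,221); thin, one dimple (456,283); fixture (148,183), its y axis about 100° from world x. Next I go above the plates for wrist views.

```bash
cat > to.py <<'E'
import sys
from h import *
from station import ctrl
o=ctrl.get_obs();A=R.from_rotvec(o['tool_rot'])
print('t %.1f pos %s xang %.1f F %s open %.4f grip %.0f'%(o['t'],o['tool_pos'].round(4),np.degrees(np.arctan2(A.as_matrix()[1,0],A.as_matrix()[0,0])),o['contact_force'].round(1),o['opening'],o['grip_force']))
if len(sys.argv)>1:
    x,y,z,a=map(float,sys.argv[1:5]);t=np.radians(a)
    B=R.from_matrix(np.array([[np.cos(t),np.sin(t),0],[np.sin(t),-np.cos(t),0],[0,0,-1]]))
    print('ROW',toolshift(o,[x,y,z]).round(4).tolist(),(A.inv()*B).as_rotvec().round(4).tolist())
E
python3 to.py .53 -.22 .23 100
```

```text
t 0.1 pos [ 0.1659 -0.6021  0.2303] xang 15.4 F [-0.1  0.2  0.7] open 0.0856 grip 0
ROW [0.4525, -0.2716, 0.0009] [-0.0012, -0.0014, -1.4765]
```

```bash
python3 -m jog '[[[0.4525,-0.2716,0],[0,0,-1.4765]],[[0.4525,-0.2716,0],[0,0,-1.4765]],[[0.4525,-0.2716,0],[0,0,-1.4765]],[[0.4525,-0.2716,0],[0,0,-1.4765]],[[0.4525,-0.2716,0],[0,0,-1.4765]]]' 0.8; python3 to.py .53 -.22 .23 100
```

```text
t: 0.65
tool_pos: [0.3394, -0.4198, 0.231]
tool_rot: [-2.738, -1.54, -0.0]
contact_force: [0.8, 0.2, 0.0]
opening: 0.068
grip_force: 0.0
t 0.7 pos [ 0.3394 -0.4198  0.231 ] xang 58.7 F [0.8 0.2 0. ] open 0.0680 grip 0
ROW [0.2698, 0.0591, 0.0011] [-0.0, -0.0002, -0.7208]
```

```bash
python3 -m jog '[[[0.27,0.059,0],[0,0,-0.721]],[[0.27,0.059,0],[0,0,-0.721]],[[0.27,0.059,0],[0,0,-0.721]],[[0.27,0.059,0],[0,0,-0.721]],[[0.27,0.059,0],[0,0,-0.721]]]' >/dev/null; python3 -m jog '[[[0.02,0.009,0],[0,0,0]],[[0.02,0.009,0],[0,0,0]]]';  cat > w.py <<'E'
import sys
from h import *
from station import ctrl,optics
n=sys.argv[1];o=ctrl.get_obs();c=optics.get_image('wrist');c['pos']=o['tool_pos'];c['rot']=o['tool_rot']
pickle.dump(c,open(n+'.pkl','wb'));cv2.imwrite(f'pics/{n}.png',cv2.resize(c['image'],(784,588),interpolation=cv2.INTER_CUBIC))
E
python3 w.py wa; python3 to.py .60 -.14 .18 100
```

```text
t: 1.35
tool_pos: [0.5184, -0.2176, 0.2308]
tool_rot: [-2.02, -2.405, -0.001]
contact_force: [0.3, -1.0, 0.6]
opening: 0.0684
grip_force: 0.0
t 1.4 pos [ 0.5177 -0.2192  0.2308] xang 99.8 F [-0.2 -0.8 -0.2] open 0.0683 grip 0
ROW [0.064, 0.0946, 0.0508] [-0.0008, -0.0002, -0.0029]
```

View pics/wa.png

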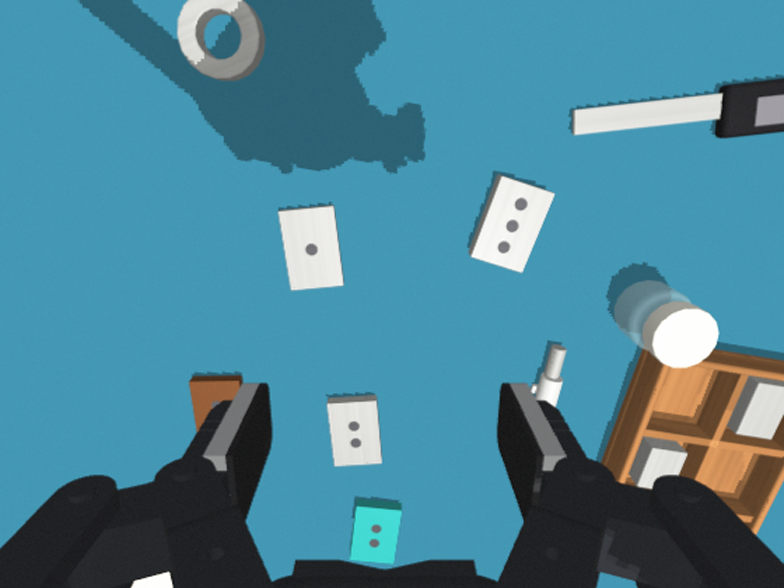

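The wrist view shows thin (311,249), thick (512,224) and mid (355,430) with bright top faces. I take a second view, then two of the fixture.

```bash
python3 -m jog '[[[0.07,0.03,0],[0,0,0]],[[0.07,0.03,0],[0,0,0]],[[0.07,0.03,0],[0,0,0]]]' >/dev/null; python3 w.py wb; python3 -m jog '[[[0.22,0.05,0],[0,0,0]],[[0.22,0.05,0],[0,0,0]],[[0.22,0.05,0],[0,0,0]],[[0.22,0.05,0],[0,0,0]],[[0.22,0.05,0],[0,0,0]]]' >/dev/null; python3 -m jog '[[[0,0,0],[0,0,0]]]' > /dev/null; python3 w.py wc;python3 to.py;  python3 -m jog '[[[0.08,0.0,0],[0,0,0]],[[0.08,0,0],[0,0,0]],[[0.08,0,0],[0,0,0]]]' >/dev/null; python3 w.py wd; python3 to.py .56 -0.1 .2 82
python3 - <<'E'
from h import *
V={k:pickle.load(open(k+'.pkl','rb')) for k in('wa','wb','wc','wd')}
P=dict(thick=[.606,-.191,.014],mid=[.5225,-.3816,.01],thin=[.4676,-.2337,.006])
def find(c,p):
    g=c['image'].min(axis=2);m=(g>195).astype('uint8')
    u=proj(c,p);best=None
    for k in cv2.findContours(m,0,2)[0]:
        if cv2.contourArea(k)<400: continue
        r=cv2.minAreaRect(k);d=np.hypot(r[0][0]-u[0],r[0][1]-u[1])
        if d<25 and (best is None or d<best[0]):best=(d,cv2.approxPolyDP(k,6,True).reshape(-1,2),k,r)
    return u,best
for n,p in P.items():
    C=[]
    for v in('wa','wb'):
        u,b=find(V[v],p)
        if b is None: print(n,v,'none',u);continue
        bx=cv2.boxPoints(b[3]); M=cv2.moments(b[2]);cen=(M['m10']/M['m00'],M['m01']/M['m00']);C.append((V[v],cen))
        q=np.array([onz(V[v],x,p[2]) for x in bx]);e=q[1:]-q[:-1]
        print(n,v,np.round(cen,1),onz(V[v],cen,p[2]).round(4),[(round(float(np.hypot(*x[:2])),4),round(float(np.degrees(np.arctan2(x[1],x[0]))%180),1)) for x in e[:2]])
    if len(C)==2: print(n,tri(C))
a=V['wc']['image'];b=V['wd']['image']
cv2.imwrite('pics/nest.png',cv2.resize(np.vstack([a[:300,100:480],b[:300,100:480]]),None,fx=1.0,fy=1.0))
cv2.imwrite('pics/wcd.png',cv2.resize(np.hstack([a[:,80:480],b[:,80:480]]),(800,420)))
E
```

```text
t 2.4 pos [0.5477 0.0784 0.2312] xang 99.7 F [0.2 0.  0.1] open 0.0688 grip 0
t 2.8 pos [0.5344 0.1566 0.2312] xang 99.7 F [ 0.6 -0.6  0.3] open 0.0685 grip 0
ROW [-0.2573, -0.0178, 0.0315] [0.0, 0.0011, 0.3083]
thick wa [365.7 160. ] [ 0.605  -0.1893  0.014 ] [(0.0606, 82.2), (0.0389, 169.8)]
thick wb [332.8 224.3] [ 0.6051 -0.1893  0.014 ] [(0.0611, 82.3), (0.0389, 169.0)]
thick (array([ 0.6051456 , -0.18940498,  0.01359775]), [0.0, 0.0])
mid wa [253.1 309. ] [ 0.5221 -0.3798  0.01  ] [(0.0389, 15.8), (0.0594, 104.2)]
mid wb [230.7 357.7] [ 0.5223 -0.3799  0.01  ] [(0.0389, 17.7), (0.0609, 103.9)]
mid (array([ 0.52219652, -0.37964311,  0.0102695 ]), [0.1, 0.1])
thin wa [222.2 176.7] [ 0.4669 -0.2326  0.006 ] [(0.0391, 17.2), (0.0597, 105.5)]
thin wb [198.5 238.3] [ 0.467  -0.2326  0.006 ] [(0.0392, 19.4), (0.0611, 105.4)]
thin (array([ 0.46692   , -0.2327297 ,  0.00561486]), [0.0, 0.0])
```

View pics/wcd.png

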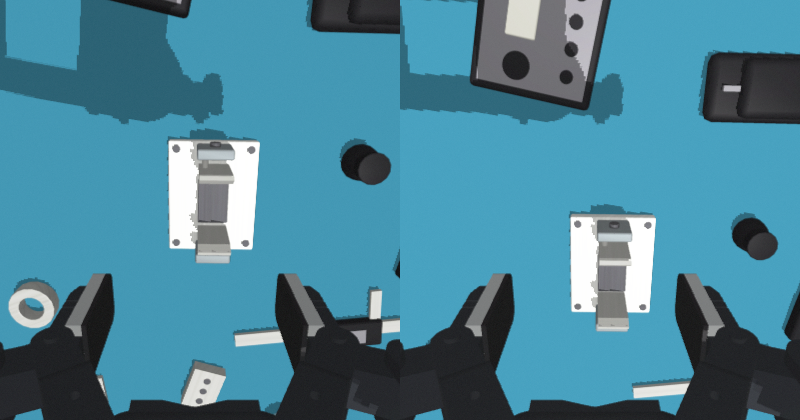

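The plates' measured heights (13.6, 10.3, 5.6 mm) match the text. The fixture shows at (213,195) on the left and (613,265) on the right. I enlarge it to read the base corners.

Run:
```python
from h import *
V={k:pickle.load(open(k+'.pkl','rb')) for k in('wc','wd')}
a=V['wc']['image'][130:270,240:345];b=V['wd']['image'][205:345,240:345]
cv2.imwrite('pics/nestz.png',cv2.resize(np.hstack([a,b]),None,fx=3.8,fy=3.8,interpolation=cv2.INTER_CUBIC))
```

```text
(no output)
```

View pics/nestz.png

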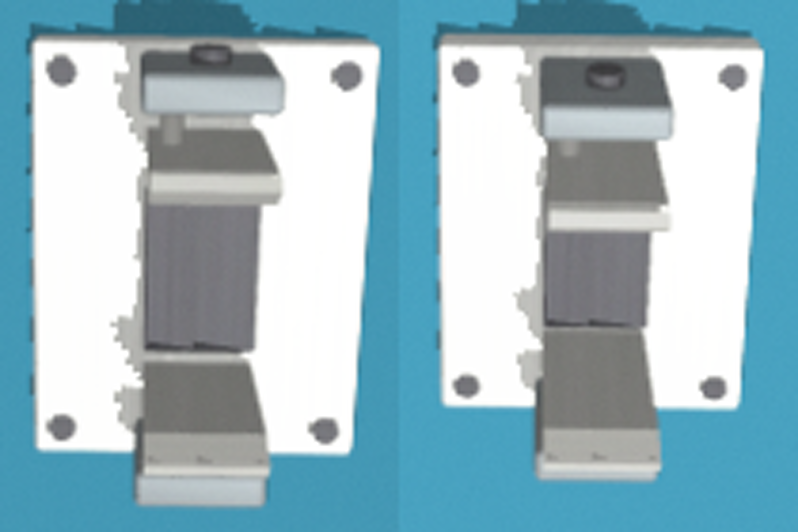

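Screw centres, left view: (61,70), (347,75), (325,430), (62,427). Right view: (466,72), (733,76), (713,387), (467,385).

```bash
python3 - <<'E'
from h import *
V={k:pickle.load(open(k+'.pkl','rb')) for k in('wc','wd')}
f=lambda p,x0,y0:(x0+(p[0]+.5)/3.8-.5,y0+(p[1]+.5)/3.8-.5)
a=[(61,70),(347,75),(325,430),(62,427)];b=[(67,72),(334,76),(314,387),(68,385)]
Q=[]
for p,q in zip(a,b):
    x,e=tri([(V['wc'],f(p,240,130)),(V['wd'],f(q,240,205))]);Q.append(x);print(x.round(4),e)
for n,L,y0 in(('wc',a,130),('wd',b,205)):
    S=np.array([onz(V[n],f(p,240,y0),.012) for p in L]);d=S[0]+S[1]-S[2]-S[3];e=S[1]+S[2]-S[0]-S[3]
    print(n,S.mean(0).round(4),'yang',np.degrees(np.arctan2(d[1],d[0])).round(2),'xang',np.degrees(np.arctan2(e[1],e[0])).round(2),np.hypot(*d[:2])/2,np.hypot(*e[:2])/2)
# anvil front edge
print(tri([(V['wc'],f((200,348),240,130)),(V['wd'],f((196,324),240,205))]))
E
python3 to.py .6051 -.1894 .10 82.2
```

```text
[0.5259 0.1006 0.0126] [0.0, 0.0]
[0.5989 0.1118 0.0126] [0.0, 0.0]
[0.6147 0.0127 0.0115] [0.1, 0.1]
[0.5416 0.0012 0.012 ] [0.1, 0.1]
wc [0.5703 0.0566 0.012 ] yang 99.03 xang 8.91 0.10028559519574058 0.07409965683125086
wd [0.5703 0.0565 0.012 ] yang 98.96 xang 8.96 0.10008846878181582 0.0738888877202368
(array([0.57381625, 0.03582387, 0.02508428]), [0.1, 0.1])
t 2.8 pos [0.5344 0.1566 0.2312] xang 99.7 F [ 0.6 -0.6  0.3] open 0.0685 grip 0
ROW [-0.3529, 0.0116, 0.1316] [0.0, 0.0011, 0.3048]
```

Fixture centre (0.5703, 0.0565), y axis at 99.0°, base height 12 mm as expected. Now to the thick plate.

```bash
python3 -m jog '[[[-0.353,0.0116,0.0],[0,0,0.305]],[[-0.353,0.0116,0],[0,0,0.305]],[[-0.353,0.0116,0],[0,0,0.305]],[[-0.353,0.0116,0],[0,0,0.305]],[[-0.353,0.0116,0],[0,0,0.305]]]' >/dev/null; python3 to.py .6051 -.1894 .05 82.2
```

```text
t 3.2 pos [ 0.5838 -0.0922  0.2314] xang 82.0 F [ 0.6 -0.2  0.9] open 0.0683 grip 0
ROW [-0.0931, 0.0346, 0.1816] [0.0004, 0.001, -0.0032]
```

```bash
python3 -m jog '[[[-0.09,0.034,0.18],[0,0,0]],[[-0.09,0.034,0.18],[0,0,0]],[[-0.09,0.034,0.18],[0,0,0]],[[-0.09,0.034,0.18],[0,0,0]],[[-0.09,0.034,0.18],[0,0,0]]]' >/dev/null; python3 -m jog '[[[0,0,0],[0,0,0]]]' >/dev/null; python3 to.py .6051 -.1894 .001 82.2
```

```text
t 3.9 pos [ 0.6039 -0.1829  0.0497] xang 82.0 F [-0.1  0.2  0.8] open 0.0684 grip 0
ROW [-0.0063, 0.0022, 0.0487] [-0.0035, -0.0007, -0.0034]
```

```bash
python3 -m jog '[[[-0.006,0.002,0.03],[0,0,0]],[[-0.006,0.002,0.049],[0,0,0]],[[-0.006,0.002,0.049],[0,0,0]]]' >/dev/null; python3 to.py;  python3 -m jog '[[[0,0,0],[0,0,0]],[[0,0,0],[0,0,0]],[[0,0,0],[0,0,0]],[[0,0,0],[0,0,0]]]' 0.3 60; python3 to.py .5703 .0565 .13 99
```

```text
t 4.2 pos [ 0.6063 -0.1871  0.0025] xang 82.2 F [ 0.4  0.5 -0.1] open 0.0684 grip 0
t: 4.55
tool_pos: [0.609, -0.1878, 0.0059]
tool_rot: [2.364, 2.063, 0.003]
contact_force: [-1.0, 0.3, 6.1]
opening: 0.0382
grip_force: 61.3
t 4.5 pos [ 0.609  -0.1878  0.0059] xang 82.2 F [-1.   0.3  6.1] open 0.0382 grip 61
ROW [0.2367, -0.0708, -0.1248] [0.0044, 0.0021, -0.2927]
```

```bash
python3 -m jog '[[[0,0,-0.02],[0,0,0]],[[0,0,-0.06],[0,0,0]],[[0,0,-0.11],[0,0,0]],[[0,0,-0.125],[0,0,0]],[[0,0,-0.125],[0,0,0]]]'; python3 w.py we; python3 to.py .5703 .0565 .13 99; python3 -c "
from h import *
c=pickle.load(open('we.pkl','rb'));A=R.from_rotvec(c['rot']).as_matrix()
print([np.round(proj(c,c['pos']+A@np.array(p))) for p in [(0,0,0),(.03,.02,-.008),(.03,-.02,-.008),(-.03,-.02,-.008),(-.03,.02,-.008)]])
cv2.imwrite('pics/wez.png',cv2.resize(c['image'][220:420,150:400],None,fx=2.8,fy=2.8,interpolation=cv2.INTER_CUBIC))"
```

```text
t: 5.05
tool_pos: [0.6094, -0.188, 0.1321]
tool_rot: [2.361, 2.061, 0.006]
contact_force: [0.9, 0.3, -2.9]
opening: 0.038
grip_force: 61.2
t 5.1 pos [ 0.6075 -0.1872  0.1285] xang 82.2 F [-0.8  0.1 -3.6] open 0.0376 grip 61
ROW [0.2364, -0.0698, -0.0018] [0.0025, 0.0011, -0.2928]
[array([274., 283.]), array([325., 226.]), array([223., 226.]), array([229., 352.]), array([319., 352.])]
```

View pics/wez.png

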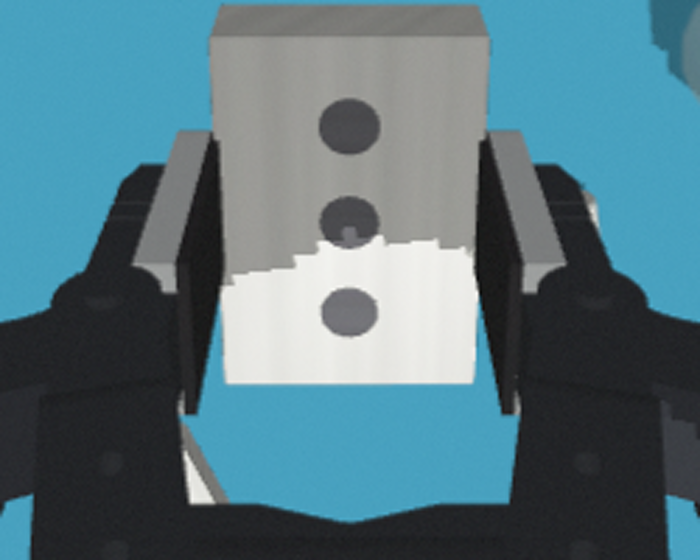

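The plate is held square, with its top face corners at (211,37), (488,37), (474,383) and (226,383). I fit its position in the tool frame.

```bash
cat > held.py <<'E'
# fit held plate in tool frame from top-face corners (full image px: far-left, far-right, near-right, near-left)
from h import *
from scipy.optimize import least_squares
def held(c,uv):
    c=dict(c,pos=np.zeros(3),rot=np.zeros(3))
    def f(s):
        x,y,z,a,p=s;ca,sa=np.cos(a),np.sin(a);r=[]
        for (i,j),u in zip([(.03,-.02),(.03,.02),(-.03,.02),(-.03,-.02)],uv):
            r+=list(np.subtract(proj(c,(x+ca*i-sa*j,y+sa*i+ca*j,z+p*i)),u))
        return r
    s=least_squares(f,[0,0,-.01,0,0],x_scale=[.01,.01,.01,.1,.1]);return 'x y ztop(mm) %s yaw,pitch deg %s res %s'%((s.x[:3]*1e3).round(1),np.degrees(s.x[3:]).round(1),s.fun.round(1))
E
python3 -c "
from held import *
c=pickle.load(open('we.pkl','rb'))
print(held(c,[((a+.5)/2.8+149.5,(b+.5)/2.8+219.5) for a,b in [(211,37),(488,37),(474,383),(226,383)]]))"
```

```text
x y ztop(mm) [-4.   0.3 -5.6] yaw,pitch deg [-0.  1.] res [-0.   0.   0.1 -0.1 -0.2 -0.   0.1  0.1]
```

```bash
python3 -m jog '[[[0.236,-0.069,0],[0,0,-0.293]],[[0.236,-0.069,0],[0,0,-0.293]],[[0.236,-0.069,0],[0,0,-0.293]],[[0.236,-0.069,0],[0,0,-0.293]],[[0.236,-0.069,0],[0,0,-0.293]]]' >/dev/null; python3 -m jog '[[[0,0,0],[0,0,0]],[[0,0,0],[0,0,0]]]' >/dev/null; python3 to.py .5697 .0605 .095 99
```

```text
t 5.8 pos [0.5683 0.0571 0.124 ] xang 99.1 F [ 0.7 -0.6 -2. ] open 0.0380 grip 61
ROW [0.0031, 0.0021, 0.029] [-0.0054, -0.0005, 0.0024]
```

```bash
python3 -m jog '[[[0.003,0.002,0.03],[-0.005,0,0.002]],[[0.003,0.002,0.03],[-0.005,0,0.002]],[[0.003,0.002,0.03],[-0.005,0,0.002]]]' >/dev/null; python3 to.py .5697 .0605 .064 99; sleep 0; python3 to.py .5697 .0605 .064 99
```

```text
t 6.1 pos [0.5706 0.0582 0.0953] xang 98.8 F [ 0.6 -0.5 -2.4] open 0.0380 grip 61
ROW [0.0024, -0.0006, 0.0313] [0.0005, -0.0005, -0.0035]
t 6.1 pos [0.5706 0.0582 0.0953] xang 98.8 F [ 0.6 -0.5 -2.4] open 0.0380 grip 61
ROW [0.0024, -0.0006, 0.0313] [0.0005, -0.0005, -0.0035]
```

```bash
python3 -m jog '[[[0.002,0,0.008],[0,0,-0.003]],[[0.002,0,0.016],[0,0,-0.003]],[[0.002,0,0.016],[0,0,-0.003]]]' >/dev/null; python3 to.py; python3 -m jog '[[[0,0,0.008],[0,0,0]],[[0,0,0.015],[0,0,0]],[[0,0,0.015],[0,0,0]]]' >/dev/null; python3 to.py .5697 .0605 .064 99
```

```text
t 6.4 pos [0.571  0.0611 0.0801] xang 99.0 F [ 0.1 -0.1 -3.2] open 0.0378 grip 61
t 6.7 pos [0.5733 0.0612 0.0669] xang 99.0 F [ 3.2 -0.1 -3.1] open 0.0381 grip 62
ROW [-0.0001, -0.0037, 0.0029] [0.0083, 0.0007, 0.0008]
```

```bash
python3 -m jog '[[[0,-0.002,0.003],[0,0,0]],[[0,-0.002,0.003],[0,0,0]]]' >/dev/null; python3 to.py; python3 -m jog '[[[0,0,0.004],[0,0,0]],[[0,0,0.004],[0,0,0]]]' >/dev/null; python3 to.py .5697 .0605 .064 99;python3 w.py wf;  python3 -c "
from h import *
c=pickle.load(open('wf.pkl','rb'))
cv2.imwrite('pics/wfz.png',cv2.resize(c['image'][180:390,130:420],None,fx=2.7,fy=2.7,interpolation=cv2.INTER_CUBIC))"
```

```text
t 6.9 pos [0.5707 0.061  0.0638] xang 99.0 F [ 3.8 -1.9 -0.4] open 0.0375 grip 62
t 7.1 pos [0.5698 0.061  0.0589] xang 99.0 F [ 2.  -1.   0.2] open 0.0381 grip 62
ROW [-0.0005, -0.0001, -0.0051] [0.0048, 0.0, 0.0009]
```

View pics/wfz.png

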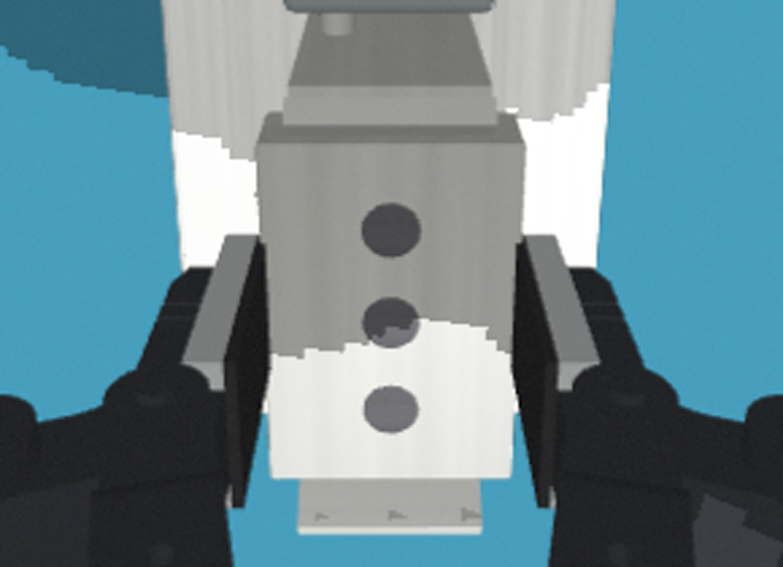

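The plate is centred between the cheeks. Now release, retract and shut the fingers.

```bash
python3 -m jog '[[[0,0,0],[0,0,0]],[[0,0,0],[0,0,0]],[[0,0,-0.02],[0,0,0]],[[0,0,-0.05],[0,0,0]]]' 0.7 >/dev/null; python3 -m jog '[[[0,0,0],[0,0,0]],[[0,0,0],[0,0,0]],[[0,0,0],[0,0,0]],[[0,0,0],[0,0,0]],[[0,0,0],[0,0,0]]]' 0 >/dev/null; python3 to.py .5703 .0565 .075 99
```

```text
t 8.1 pos [0.5689 0.061  0.108 ] xang 99.1 F [ 0.2  0.5 -0.1] open 0.0001 grip 0
ROW [-0.0047, 0.0006, 0.033] [0.0028, -0.0004, 0.0009]
```

```bash
python3 -m jog '[[[-0.004,0,0.03],[0.003,0,0]],[[-0.004,0,0.036],[0.003,0,0]],[[-0.004,0,0.042],[0.003,0,0]],[[-0.004,0,0.048],[0.003,0,0]]]' >/dev/null; python3 to.py; python3 -m jog '[[[0,0,0.005],[0,0,0]],[[0,0,0.010],[0,0,0]]]' >/dev/null; python3 to.py
```

```text
t 8.4 pos [0.5707 0.0572 0.0615] xang 99.1 F [-0.2 -0.1  1.9] open -0.0001 grip 1
t 8.7 pos [0.5715 0.0572 0.052 ] xang 99.1 F [-0.2 -1.   1.6] open 0.0001 grip 1
```

```bash
python3 -m jog '[[[0,0,0.004],[0,0,0]],[[0,0,0.008],[0,0,0]]]' >/dev/null; python3 to.py; python3 -m jog '[[[0,0,0.003],[0,0,0]],[[0,0,0.005],[0,0,0]]]' >/dev/null; python3 to.py;  python3 -m jog '[[[0,0,0.002],[0,0,0]],[[0,0,0.002],[0,0,0]]]' >/dev/null; python3 to.py
```

```text
t 8.8 pos [0.5712 0.0572 0.0435] xang 99.1 F [-0.7  0.1  3.1] open 0.0001 grip 1
t 9.1 pos [0.571  0.0572 0.039 ] xang 99.1 F [-2.6  0.5  9. ] open 0.0000 grip 5
t 9.2 pos [0.5712 0.0571 0.0379] xang 99.1 F [-3.6  0.8  9.3] open 0.0003 grip 5
```

```bash
for i in 1; do python3 -m jog '[[[0,0,0.002],[0,0,0]],[[0,0,0.002],[0,0,0]]]' >/dev/null; python3 to.py; python3 -m jog '[[[0,0,0.001],[0,0,0]],[[0,0,0.001],[0,0,0]]]' >/dev/null; python3 to.py; python3 -m jog '[[[0,0,0.001],[0,0,0]],[[0,0,0.001],[0,0,0]]]' >/dev/null; python3 to.py; done
```

```text
t 9.4 pos [0.5713 0.0572 0.0368] xang 99.1 F [-5.8 -0.  14.9] open 0.0003 grip 8
t 9.7 pos [0.5714 0.0571 0.0365] xang 99.1 F [-7.9  0.3 19.6] open 0.0003 grip 9
t 9.8 pos [0.5714 0.0572 0.036 ] xang 99.1 F [-9.   0.5 22.6] open -0.0004 grip 11
```

Hard stop at about 20 N, near z 0.036. Hold, then look before taking the next plate.

```bash
python3 -m jog '[[[0,-0.001,-0.001],[0,0,0]],[[0,-0.001,-0.001],[0,0,0]],[[0,-0.001,-0.001],[0,0,0]],[[0,-0.001,-0.001],[0,0,0]],[[0,-0.001,-0.001],[0,0,0]]]' >/dev/null; python3 to.py; python3 -m jog '[[[0,0,-0.03],[0,0,0]],[[0,0,-0.08],[0,0,0]],[[0,0,-0.1],[0,0,0]]]' 0.8 >/dev/null; python3 w.py wg; python3 to.py .5222 -.3797 .14 104
```

```text
t 10.3 pos [0.5711 0.0571 0.0364] xang 99.1 F [-4.5  1.4 15.6] open -0.0000 grip 8
t 10.7 pos [0.5728 0.0568 0.1403] xang 99.1 F [1.4 0.2 2.1] open 0.0504 grip 0
ROW [-0.4231, -0.1188, -0.0003] [0.0116, 0.0025, -0.0862]
```

View pics/wg.png

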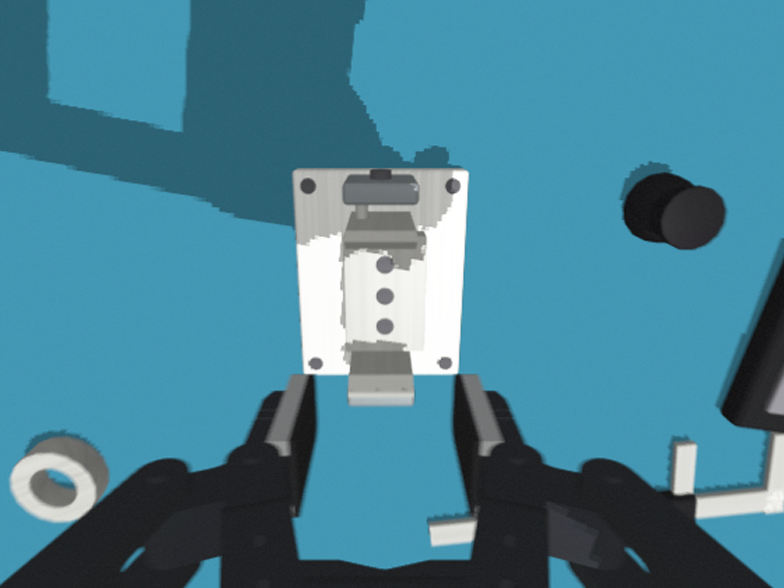

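The thick plate lies flat in the fixture with its dimples at (385,265..326). Next, the mid plate.

```bash
python3 -m jog '[[[-0.423,-0.119,0],[0.01,0,-0.086]],[[-0.423,-0.119,0],[0.01,0,-0.086]],[[-0.423,-0.119,0],[0.01,0,-0.086]],[[-0.423,-0.119,0],[0.01,0,-0.086]],[[-0.423,-0.119,0],[0.01,0,-0.086]]]' 0.75 >/dev/null; python3 to.py .5222 -.3797 .12 104
```

```text
t 11.2 pos [ 0.5392 -0.193   0.132 ] xang 104.0 F [0.9 0.6 0. ] open 0.0642 grip 0
ROW [-0.1771, -0.0616, 0.0123] [-0.0091, -0.0012, -0.0002]
```

```bash
python3 -m jog '[[[-0.177,-0.062,0.012],[0,0,0]],[[-0.177,-0.062,0.012],[0,0,0]],[[-0.177,-0.062,0.012],[0,0,0]],[[-0.177,-0.062,0.012],[0,0,0]],[[-0.177,-0.062,0.05],[0,0,0]]]' >/dev/null; python3 -m jog '[[[0,0,0],[0,0,0]]]' >/dev/null; python3 to.py .5222 -.3797 .003 104
```

```text
t 11.8 pos [ 0.5187 -0.3764  0.0768] xang 103.9 F [ 0.1  1.4 -1.2] open 0.0639 grip 0
ROW [-0.0048, 0.0037, 0.0737] [-0.0147, -0.0103, -0.0025]
```

```bash
python3 -m jog '[[[-0.003,0.003,0.04],[0,0,0]],[[-0.003,0.003,0.065],[0,0,0]],[[-0.003,0.003,0.065],[0,0,0]],[[-0.003,0.003,0.065],[0,0,0]]]' >/dev/null; python3 to.py .5222 -.3797 .004 104
```

```text
t 12.2 pos [ 0.5257 -0.3795  0.0187] xang 104.0 F [-0.4 -0.6  1.3] open 0.0637 grip 0
ROW [0.0007, -0.0034, 0.0147] [-0.0087, -0.0014, 0.0007]
```

```bash
python3 -m jog '[[[0.0,-0.003,0.013],[-0.005,0,0]],[[0.0,-0.003,0.013],[-0.005,0,0]]]' >/dev/null; python3 to.py .5222 -.3797 .004 104;  python3 -m jog '[[[0,0,0],[0,0,0]],[[0,0,0],[0,0,0]],[[0,0,0],[0,0,0]],[[0,0,0],[0,0,0]]]' 0.3 60 >/dev/null; python3 to.py .5222 -.3797 .004 104
```

```text
t 12.4 pos [ 0.5223 -0.381   0.0055] xang 104.0 F [-0.2  0.3 -0.3] open 0.0643 grip 0
ROW [0.0013, 0.0002, 0.0015] [-0.0032, -0.0006, -0.0003]
t 12.8 pos [ 0.5233 -0.3818  0.007 ] xang 104.0 F [-1.7  1.3  6.5] open 0.0363 grip 60
ROW [0.0023, -0.0006, 0.003] [-0.0022, 0.001, -0.0003]
```

```bash
python3 -m jog '[[[0,0,-0.02],[0,0,0]],[[0,0,-0.06],[0,0,0]],[[0,0,-0.11],[0,0,0]],[[0,0,-0.13],[0,0,0]],[[0,0,-0.13],[0,0,0]]]' >/dev/null; python3 w.py wh; python3 to.py .5703 .0565 .13 99
```

```text
t 13.3 pos [ 0.5238 -0.3818  0.137 ] xang 104.0 F [-1.5  0.9 -2.4] open 0.0360 grip 60
ROW [0.4141, 0.151, 0.0058] [-0.001, 0.0025, 0.087]
```

```bash
cat > colscan.py <<'E'
import sys
from held import *
c=pickle.load(open(sys.argv[1]+'.pkl','rb'));im=c['image']
def runs(v):
    out=[];s=0
    for i in range(1,len(v)+1):
        if i==len(v) or abs(int(v[i])-int(v[i-1]))>12:
            if i-s>2: out.append((s,i-1,int(np.median(v[s:i]))))
            s=i
    return out
r=im[:,:,2]
for u in(250,274,298): print(u,[(a+180,b+180,m) for a,b,m in runs(r[180:400,u])])
for v in(250,270,300,330): print(v,[(a+200,b+200,m) for a,b,m in runs(r[v,200:350])])
E
python3 colscan.py we; echo; python3 colscan.py wh
```

```text
250 [(180, 220, 48), (222, 232, 118), (233, 315, 150), (316, 356, 230), (358, 399, 72)]
274 [(180, 220, 72), (222, 232, 122), (233, 254, 153), (256, 274, 75), (276, 289, 153), (291, 300, 74), (301, 308, 114), (309, 321, 237), (324, 339, 115), (341, 356, 232), (358, 399, 72)]
298 [(180, 220, 72), (222, 232, 120), (233, 305, 156), (306, 356, 237), (358, 399, 72)]
250 [(200, 224, 72), (226, 322, 154), (325, 349, 72)]
270 [(200, 211, 72), (212, 223, 122), (229, 264, 153), (266, 283, 75), (285, 320, 154), (326, 336, 123), (338, 349, 72)]
300 [(202, 215, 122), (217, 228, 29), (230, 263, 154), (265, 284, 75), (286, 318, 154), (320, 331, 27), (334, 346, 123)]
330 [(200, 226, 33), (230, 263, 233), (265, 283, 115), (285, 319, 235), (322, 349, 33)]

250 [(180, 210, 52), (212, 218, 91), (219, 294, 117), (296, 341, 187), (343, 399, 53)]
274 [(180, 211, 52), (212, 218, 90), (219, 257, 117), (259, 276, 54), (278, 287, 117), (292, 308, 88), (310, 341, 185), (343, 399, 53)]
298 [(180, 211, 53), (212, 218, 89), (219, 287, 114), (290, 341, 186), (343, 399, 53)]
250 [(200, 225, 53), (227, 321, 116), (323, 349, 53)]
270 [(200, 213, 53), (214, 225, 92), (227, 230, 19), (233, 263, 116), (265, 283, 56), (285, 316, 115), (318, 322, 22), (324, 334, 92), (336, 349, 52)]
300 [(200, 202, 23), (205, 217, 92), (219, 231, 19), (234, 263, 187), (265, 283, 90), (285, 309, 191), (311, 315, 114), (317, 329, 18), (332, 344, 92), (346, 349, 24)]
330 [(200, 229, 22), (232, 317, 185), (320, 349, 22)]
```

```bash
python3 -c "
from held import *
c=pickle.load(open('wh.pkl','rb'))
print(held(c,[(224.4,218.7),(323.8,218.7),(317.6,342),(231.4,342)]))"
python3 -m jog '[[[0.414,0.151,0],[0,0,0.087]],[[0.414,0.151,0],[0,0,0.087]],[[0.414,0.151,0],[0,0,0.087]],[[0.414,0.151,0],[0,0,0.087]],[[0.414,0.151,0],[0,0,0.087]]]' > /dev/null; python3 to.py .5703 .0565 .13 99
```

```text
x y ztop(mm) [ 1.2  0.2 -2.9] yaw,pitch deg [-0.1 -0.2] res [ 0.3  0.2 -0.2 -0.   0.6 -0.2 -0.7 -0. ]
t 13.8 pos [ 0.5473 -0.1299  0.1314] xang 99.0 F [ 0.2  0.3 -2.7] open 0.0362 grip 60
ROW [0.1806, 0.0518, 0.0016] [-0.008, -0.0031, -0.0006]
```

```bash
python3 -m jog '[[[0.180,0.052,0],[0,0,0]],[[0.180,0.052,0],[0,0,0]],[[0.180,0.052,0],[0,0,0]],[[0.180,0.052,0],[0,0,0]]]' > /dev/null; python3 -m jog '[[[0,0,0.02],[0,0,0]],[[0,0,0.03],[0,0,0]],[[0,0,0.03],[0,0,0]],[[0,0,0.03],[0,0,0]]]' > /dev/null; python3 to.py .5705 .0553 .064 99
```

```text
t 14.7 pos [0.5716 0.0526 0.1036] xang 98.9 F [-0.6  0.4 -1.3] open 0.0365 grip 60
ROW [0.0028, -0.0004, 0.0396] [-0.006, -0.0005, -0.0013]
```

```bash
python3 -m jog '[[[0.0025,-0.001,0.012],[-0.004,0,0]],[[0.0025,-0.001,0.022],[-0.004,0,0]],[[0.0025,-0.001,0.022],[-0.004,0,0]]]' >/dev/null; python3 to.py .5705 .0553 .064 99; python3 -m jog '[[[0,0,0.008],[0,0,0]],[[0,0,0.017],[0,0,0]],[[0,0,0.017],[0,0,0]]]' >/dev/null; python3 to.py .5705 .0553 .06 99
```

```text
t 14.9 pos [0.5696 0.0553 0.081 ] xang 99.0 F [-0.5  0.3 -1.4] open 0.0369 grip 60
ROW [-0.0001, 0.0009, 0.017] [-0.0026, -0.0007, -0.0007]
t 15.2 pos [0.5703 0.0554 0.0646] xang 99.0 F [-0.1 -0.3 -2.4] open 0.0361 grip 60
ROW [-0.0002, 0.0002, 0.0046] [-0.0015, -0.0001, -0.0001]
```

```bash
python3 -m jog '[[[0,0,0.005],[0,0,0]],[[0,0,0.005],[0,0,0]]]' >/dev/null; python3 to.py .5705 .0553 .06 99; python3 w.py wi; python3 colscan.py wi|head -3; python3 -m jog '[[[0,0,0],[0,0,0]],[[0,0,0],[0,0,0]],[[0,0,-0.02],[0,0,0]],[[0,0,-0.05],[0,0,0]]]' 0.7 >/dev/null; python3 w.py wj; python3 colscan.py wj|head -3;python3 -m jog '[[[0,0,0],[0,0,0]],[[0,0,0],[0,0,0]],[[0,0,0],[0,0,0]],[[0,0,0],[0,0,0]],[[0,0,0],[0,0,0]]]' 0 >/dev/null; python3 to.py .5703 .0565 .075 99
```

```text
t 15.4 pos [0.5709 0.0556 0.0606] xang 99.0 F [-0.7  0.1 -2.1] open 0.0362 grip 60
ROW [-0.0002, -0.0005, 0.0006] [0.0001, 0.0, 0.0]
250 [(180, 182, 138), (183, 199, 117), (201, 213, 154), (215, 218, 112), (220, 297, 151), (298, 340, 231), (344, 364, 168), (369, 399, 70)]
274 [(180, 199, 117), (201, 213, 154), (215, 218, 112), (220, 257, 151), (259, 276, 72), (278, 290, 150), (294, 308, 114), (310, 341, 229), (344, 364, 168), (369, 399, 70)]
298 [(180, 199, 118), (201, 213, 153), (215, 218, 113), (220, 292, 148), (293, 341, 229), (344, 358, 168), (359, 361, 143), (362, 364, 170), (369, 399, 69)]
250 [(180, 184, 144), (185, 214, 140), (215, 218, 180), (220, 271, 226), (278, 283, 249), (289, 308, 147), (313, 399, 66)]
274 [(180, 184, 143), (185, 188, 109), (189, 205, 143), (206, 212, 201), (214, 223, 117), (226, 236, 232), (240, 247, 115), (252, 269, 229), (275, 287, 110), (288, 309, 158), (315, 399, 66)]
298 [(180, 183, 142), (184, 188, 110), (189, 208, 142), (211, 274, 235), (278, 309, 156), (315, 399, 66)]
t 16.4 pos [0.5706 0.0556 0.1102] xang 99.0 F [ 1.  -0.4  0.2] open 0.0000 grip 0
ROW [0.0009, -0.0001, 0.0352] [-0.0007, -0.0003, -0.0001]
```

```bash
python3 -m jog '[[[0.001,0,0.03],[0,0,0]],[[0.001,0,0.038],[0,0,0]],[[0.001,0,0.044],[0,0,0]],[[0.001,0,0.048],[0,0,0]]]' >/dev/null; python3 to.py; python3 -m jog '[[[0,0,0.004],[0,0,0]],[[0,0,0.008],[0,0,0]]]' >/dev/null; python3 to.py; python3 -m jog '[[[0,0,0.003],[0,0,0]],[[0,0,0.005],[0,0,0]]]' >/dev/null; python3 to.py
```

```text
t 16.9 pos [0.5709 0.0566 0.0628] xang 99.0 F [ 0.8  0.2 -0. ] open -0.0002 grip 0
t 17.1 pos [0.5717 0.0566 0.0558] xang 99.0 F [ 0.2 -0.  -0.3] open 0.0002 grip 0
t 17.2 pos [0.5712 0.0566 0.0503] xang 99.0 F [0.  0.4 0. ] open 0.0001 grip 0
```

```bash
python3 -m jog '[[[0,0,0.003],[0,0,0]],[[0,0,0.003],[0,0,0]]]' >/dev/null; python3 to.py; python3 -m jog '[[[0,0,0.002],[0,0,0]],[[0,0,0.002],[0,0,0]]]' >/dev/null; python3 to.py; python3 w.py wk; python3 colscan.py wk | head -3
```

```text
t 17.4 pos [0.5716 0.0566 0.0481] xang 99.0 F [-1.3  0.4  3.3] open -0.0000 grip 2
t 17.6 pos [0.5719 0.0566 0.0473] xang 99.0 F [-4.9 -0.4  9.6] open 0.0001 grip 5
250 [(181, 192, 148), (193, 213, 117), (214, 229, 152), (230, 233, 110), (235, 276, 148), (278, 399, 32)]
274 [(182, 213, 115), (214, 229, 152), (230, 233, 111), (235, 256, 148), (258, 264, 70), (266, 364, 37), (366, 389, 165), (394, 399, 68)]
298 [(182, 213, 116), (214, 229, 151), (230, 233, 110), (234, 276, 146), (278, 289, 31), (290, 399, 32)]
```

```bash
python3 -m jog '[[[0,-0.001,0.003],[0,0,0]],[[0,-0.001,0.003],[0,0,0]]]' >/dev/null; python3 to.py; python3 -m jog '[[[0,-0.001,0.0005],[0,0,0]],[[0,-0.001,0.0005],[0,0,0]],[[0,-0.001,0.0005],[0,0,0]],[[0,-0.001,0.0005],[0,0,0]],[[0,-0.001,0.0005],[0,0,0]]]' >/dev/null; python3 to.py
```

```text
t 17.9 pos [0.5719 0.0566 0.0459] xang 99.0 F [-5.   0.4 15.8] open -0.0001 grip 8
t 18.4 pos [0.5718 0.0566 0.0459] xang 99.0 F [-3.6  0.6 14.8] open -0.0001 grip 8
```

```bash
python3 -m jog '[[[0,0,0.002],[0,0,0]],[[0,0,0.002],[0,0,0]],[[0,0,0.002],[0,0,0]],[[0,0,0.002],[0,0,0]],[[0,0,0.002],[0,0,0]]]' >/dev/null; python3 to.py; python3 -m jog '[[[0,0,-0.03],[0,0,0]],[[0,0,-0.08],[0,0,0]],[[0,0,-0.09],[0,0,0]],[[0,0,-0.09],[0,0,0]]]' 0.75 >/dev/null; python3 w.py wl; python3 colscan.py wl|head -3; python3 to.py .4669 -.2327 .13 105.5
```

```text
t 18.9 pos [0.572  0.0566 0.0451] xang 99.0 F [-7.4  1.2 21.5] open 0.0002 grip 11
250 [(180, 191, 143), (195, 253, 231), (255, 268, 124), (269, 278, 161), (282, 284, 204), (285, 289, 164), (292, 399, 66)]
274 [(180, 188, 143), (189, 198, 239), (200, 210, 118), (212, 221, 236), (223, 233, 117), (235, 251, 233), (253, 257, 141), (258, 268, 111), (269, 281, 160), (282, 284, 203), (285, 289, 173), (292, 399, 66)]
298 [(180, 201, 142), (202, 257, 236), (258, 267, 253), (269, 399, 66)]
t 19.4 pos [0.5696 0.0562 0.1305] xang 99.0 F [ 0.6 -0.4 -0.2] open 0.0634 grip 0
ROW [-0.2693, -0.1466, 0.0001] [0.0029, 0.0006, -0.1136]
```

```bash
python3 -m jog '[[[-0.269,-0.147,0],[0,0,-0.114]],[[-0.269,-0.147,0],[0,0,-0.114]],[[-0.269,-0.147,0],[0,0,-0.114]],[[-0.269,-0.147,0],[0,0,-0.114]],[[-0.269,-0.147,0],[0,0,-0.114]]]' >/dev/null; python3 to.py .4669 -.2327 .06 105.5
```

```text
t 19.9 pos [ 0.4825 -0.18    0.1268] xang 105.5 F [0.9 0.2 0.3] open 0.0641 grip 0
ROW [-0.0468, -0.029, 0.0667] [-0.002, -0.0028, 0.0008]
```

```bash
python3 -m jog '[[[-0.047,-0.029,0.02],[0,0,0]],[[-0.047,-0.029,0.06],[0,0,0]],[[-0.047,-0.029,0.09],[0,0,0]],[[-0.047,-0.029,0.105],[0,0,0]],[[-0.047,-0.029,0.105],[0,0,0]]]' >/dev/null;python3 -m jog '[[[0,0,0],[0,0,0]]]' >/dev/null; python3 to.py .4669 -.2327 .004 105.5
```

```text
t 20.4 pos [ 0.4698 -0.2318  0.0246] xang 105.6 F [0.5 0.3 1. ] open 0.0635 grip 0
ROW [-0.0001, -0.0031, 0.0206] [0.0007, -0.0003, 0.0012]
```

```bash
python3 -m jog '[[[0,-0.002,0.02],[0,0,0]],[[0,-0.002,0.02],[0,0,0]],[[0,-0.002,0.02],[0,0,0]]]' >/dev/null; python3 to.py .4669 -.2327 .004 105.5;  python3 -m jog '[[[0,0,0],[0,0,0]],[[0,0,0],[0,0,0]],[[0,0,0],[0,0,0]],[[0,0,0],[0,0,0]]]' 0.3 60 >/dev/null; python3 to.py .4669 -.2327 .004 105.5;python3 -m jog '[[[0,0,-0.02],[0,0,0]],[[0,0,-0.06],[0,0,0]],[[0,0,-0.11],[0,0,0]],[[0,0,-0.12],[0,0,0]],[[0,0,-0.12],[0,0,0]]]' >/dev/null; python3 w.py wm; python3 colscan.py wm;  python3 to.py .5703 .0565 .13 99
```

```text
t 20.8 pos [ 0.4686 -0.2328  0.0059] xang 105.6 F [ 0.8 -0.5  0.9] open 0.0641 grip 0
ROW [0.0006, -0.0016, 0.0019] [0.002, 0.0014, 0.0012]
t 21.1 pos [ 0.4683 -0.2333  0.0059] xang 105.5 F [-1.7  0.4  6.6] open 0.0253 grip 3
ROW [0.0009, -0.0012, 0.0019] [0.0013, 0.0013, 0.0007]
250 [(180, 233, 246), (236, 399, 72)]
274 [(180, 193, 248), (195, 201, 131), (203, 233, 245), (236, 399, 72)]
298 [(180, 399, 72)]
250 [(200, 349, 72)]
270 [(200, 226, 72), (228, 238, 123), (240, 244, 32), (246, 303, 72), (305, 308, 29), (311, 321, 123), (323, 349, 72)]
300 [(200, 203, 71), (204, 218, 35), (220, 232, 123), (234, 244, 28), (246, 302, 72), (304, 314, 29), (316, 329, 123), (331, 345, 34), (347, 349, 73)]
330 [(200, 242, 34), (243, 305, 72), (307, 349, 34)]
t 21.7 pos [ 0.4681 -0.233   0.1253] xang 105.5 F [-0.4  1.1 -0.2] open 0.0252 grip 0
ROW [0.2515, 0.176, -0.0047] [0.0024, 0.0014, 0.1139]
```

The fingers closed above the thin plate because they were too high. I remeasure its pose in the wrist picture.

```bash
cat > thin.py <<'E'
import sys
from h import *
c=pickle.load(open(sys.argv[1]+'.pkl','rb'));m=(c['image'].min(axis=2)>185).astype('uint8')
for k in cv2.findContours(m,0,2)[0]:
    if cv2.contourArea(k)<2000: continue
    r=cv2.minAreaRect(k);q=np.array([onz(c,x,.006) for x in cv2.boxPoints(r)]);e=q[1:]-q[:-1]
    print(np.round(r[0]),q.mean(0).round(4),[(round(float(np.hypot(*x[:2])),4),round(float(np.degrees(np.arctan2(x[1],x[0]))%180),1)) for x in e[:2]])
E
python3 thin.py wm
```

```text
[270. 196.] [ 0.4667 -0.2329  0.006 ] [(0.0392, 15.4), (0.0589, 106.6)]
```

```bash
python3 -m jog '[[[0,-0.001,0.03],[0,0,0]],[[0,-0.001,0.07],[0,0,0]],[[0,-0.001,0.1],[0,0,0]],[[0,-0.001,0.115],[0,0,0]],[[0,-0.001,0.115],[0,0,0]]]' 0.7 >/dev/null; python3 -m jog '[[[0,0,0.005],[0,0,0]],[[0,0,0.005],[0,0,0]]]' >/dev/null; python3 to.py .4667 -.2329 -.001 105.5
```

```text
t 22.4 pos [ 0.4675 -0.2335  0.0055] xang 105.5 F [-0.1  0.3 -0.2] open 0.0600 grip 0
ROW [0.0008, -0.0007, 0.0065] [0.0021, 0.0014, 0.0005]
```

```bash
python3 -m jog '[[[0,0,0.006],[0,0,0]],[[0,0,0.006],[0,0,0]],[[0,0,0.006],[0,0,0]]]' >/dev/null; python3 to.py;  python3 -m jog '[[[0,0,0],[0,0,0]],[[0,0,0],[0,0,0]],[[0,0,0],[0,0,0]]]' 0.35 60 >/dev/null; python3 to.py .4669 -.2327 .004 105.5
```

```text
t 22.7 pos [ 0.4671 -0.2331 -0.001 ] xang 105.5 F [-0.9  0.5 -0.5] open 0.0597 grip 0
t 23.0 pos [ 0.4674 -0.2334 -0.0005] xang 105.5 F [0.1 0.1 4.9] open 0.0377 grip 61
ROW [0.0008, -0.0003, -0.0045] [0.0018, 0.0012, 0.0005]
```

Gripped (60 N, 37.7 mm). Lift and check.

```bash
python3 -m jog '[[[0,0,-0.02],[0,0,0]],[[0,0,-0.06],[0,0,0]],[[0,0,-0.11],[0,0,0]],[[0,0,-0.13],[0,0,0]],[[0,0,-0.13],[0,0,0]]]' >/dev/null; python3 w.py wn; python3 colscan.py wn;  python3 to.py .5703 .0565 .13 99
```

```text
250 [(180, 190, 48), (191, 220, 72), (222, 225, 122), (226, 299, 153), (300, 349, 233), (351, 399, 72)]
274 [(180, 191, 48), (192, 220, 72), (222, 225, 124), (226, 281, 156), (283, 297, 76), (298, 300, 116), (302, 349, 234), (351, 399, 72)]
298 [(180, 220, 73), (222, 225, 124), (226, 294, 157), (295, 349, 236), (351, 399, 73)]
250 [(200, 224, 73), (226, 322, 155), (324, 349, 73)]
270 [(200, 211, 72), (213, 223, 123), (225, 227, 31), (230, 319, 155), (321, 323, 30), (326, 336, 124), (338, 349, 72)]
300 [(203, 215, 124), (217, 228, 27), (231, 234, 232), (236, 245, 154), (248, 251, 230), (253, 260, 156), (262, 268, 234), (271, 277, 116), (281, 309, 238), (310, 313, 211), (315, 317, 153), (320, 331, 28), (334, 346, 123)]
330 [(200, 226, 33), (231, 318, 234), (322, 349, 33)]
t 23.6 pos [ 0.4674 -0.2335  0.1299] xang 105.5 F [ 0.9  0.  -2.1] open 0.0378 grip 61
ROW [0.2518, 0.1768, -0.0002] [0.0032, 0.0024, 0.114]
```

```bash
python3 -c "
from held import *
c=pickle.load(open('wn.pkl','rb'))
print(held(c,[(223.9,225.5),(324.3,225.5),(318.3,350),(230.3,350)]))"
python3 -m jog '[[[0.252,0.177,0],[0,0,0.114]],[[0.252,0.177,0],[0,0,0.114]],[[0.252,0.177,0],[0,0,0.114]],[[0.252,0.177,0],[0,0,0.114]],[[0.252,0.177,0],[0,0,0.114]]]' > /dev/null; python3 to.py .5703 .0565 .13 99
```

```text
x y ztop(mm) [-0.7  0.1 -5.8] yaw,pitch deg [-0.   0.2] res [ 0.2  0.1 -0.1  0.   0.3 -0.1 -0.4 -0. ]
t 24.1 pos [0.5487 0.0047 0.1253] xang 99.0 F [-0.1 -0.3 -1.4] open 0.0377 grip 61
ROW [0.0478, 0.0294, -0.0048] [-0.0039, -0.0013, -0.0003]
```

```bash
python3 -m jog '[[[0.048,0.029,0],[-0.004,0,0]],[[0.048,0.029,0],[-0.004,0,0]],[[0.048,0.029,0.01],[-0.004,0,0]],[[0.048,0.029,0.03],[-0.004,0,0]],[[0.048,0.029,0.03],[-0.004,0,0]]]' > /dev/null; python3 -m jog '[[[0,0,0],[0,0,0]]]' > /dev/null; python3 to.py .5702 .0572 .075 99
```

```text
t 24.6 pos [0.5698 0.0533 0.0966] xang 98.9 F [-0.3  0.5 -0.4] open 0.0377 grip 61
ROW [0.0038, 0.0009, 0.0216] [0.0009, -0.0005, -0.0018]
```

```bash
python3 -m jog '[[[0.003,0,0.01],[0,0,0]],[[0.003,0,0.02],[0,0,0]],[[0.003,0,0.02],[0,0,0]]]' > /dev/null; python3 to.py .5702 .0572 .057 99;  python3 -m jog '[[[0,0,0.008],[0,0,0]],[[0,0,0.016],[0,0,0]],[[0,0,0.016],[0,0,0]]]' > /dev/null; python3 to.py .5702 .0572 .057 99
```

```text
t 24.9 pos [0.5699 0.0573 0.0769] xang 99.0 F [-0.8 -0.7 -1.2] open 0.0378 grip 61
ROW [-0.0002, 0.0003, 0.0199] [0.002, -0.0005, -0.0003]
t 25.2 pos [0.5707 0.0571 0.0615] xang 99.0 F [ 0.7 -1.3 -2.5] open 0.0375 grip 61
ROW [0.0002, -0.0005, 0.0045] [0.0034, 0.0007, 0.0001]
```

```bash
python3 -m jog '[[[0,0,0.005],[0,0,0]],[[0,0,0.005],[0,0,0]]]' > /dev/null; python3 to.py .5702 .0572 .057 99; python3 w.py wo; python3 colscan.py wo|head -3; python3 -m jog '[[[0,0,0],[0,0,0]],[[0,0,0],[0,0,0]],[[0,0,-0.02],[0,0,0]],[[0,0,-0.05],[0,0,0]]]' 0.7 >/dev/null; python3 w.py wp;python3 -m jog '[[[0,0,0],[0,0,0]],[[0,0,0],[0,0,0]],[[0,0,0],[0,0,0]],[[0,0,0],[0,0,0]],[[0,0,0],[0,0,0]]]' 0 >/dev/null; python3 to.py .5703 .0565 .075 99; python3 thin.py wp; python3 colscan.py wp|head -3
```

```text
t 25.4 pos [0.5713 0.0572 0.0574] xang 99.0 F [ 1.4 -2.  -3.2] open 0.0375 grip 61
ROW [0.0002, -0.0011, 0.0004] [0.005, 0.0007, -0.0001]
250 [(180, 187, 147), (189, 206, 118), (207, 220, 154), (222, 225, 113), (226, 306, 148), (307, 349, 228), (350, 372, 168), (377, 399, 70)]
274 [(180, 206, 117), (207, 220, 154), (222, 225, 113), (226, 281, 151), (283, 297, 73), (298, 300, 112), (302, 349, 229), (350, 372, 168), (377, 399, 70)]
298 [(180, 206, 118), (207, 220, 153), (222, 225, 113), (226, 296, 152), (297, 349, 230), (351, 367, 167), (370, 372, 170), (377, 399, 70)]
t 26.4 pos [0.5704 0.0575 0.1068] xang 99.0 F [-0.3 -1.1 -0.2] open -0.0001 grip 0
ROW [-0.001, -0.0004, 0.0318] [0.0034, -0.0004, -0.0001]
[278. 210.] [0.5726 0.0545 0.006 ] [(0.0883, 9.0), (0.1193, 102.5)]
250 [(180, 226, 144), (229, 284, 230), (288, 290, 191), (293, 316, 158), (320, 399, 66)]
274 [(180, 190, 144), (191, 195, 114), (196, 213, 143), (214, 217, 170), (220, 234, 234), (238, 246, 115), (250, 283, 226), (289, 309, 153), (310, 316, 180), (322, 399, 66)]
298 [(181, 220, 142), (223, 285, 233), (290, 309, 153), (310, 316, 182), (322, 399, 66)]
```

```bash
python3 -m jog '[[[-0.001,0,0.025],[0.003,0,0]],[[-0.001,0,0.034],[0.003,0,0]],[[-0.001,0,0.04],[0.003,0,0]],[[-0.001,0,0.044],[0.003,0,0]],[[-0.001,0,0.046],[0.003,0,0]]]' >/dev/null; python3 to.py; python3 -m jog '[[[0,0,0.003],[0,0,0]],[[0,0,0.005],[0,0,0]]]' >/dev/null; python3 to.py; python3 -m jog '[[[0,0,0.002],[0,0,0]],[[0,0,0.002],[0,0,0]]]' >/dev/null; python3 to.py
```

```text
t 26.9 pos [0.5715 0.0565 0.0617] xang 99.0 F [-1.1 -0.3 -0.6] open 0.0003 grip 0
t 27.1 pos [0.5718 0.0565 0.0571] xang 99.0 F [ 0.5  0.4 -0.9] open -0.0000 grip 0
t 27.4 pos [0.5716 0.0565 0.0549] xang 99.0 F [-0.8 -0.3  0.5] open 0.0001 grip 0
```

```bash
python3 -m jog '[[[0,0,0.003],[0,0,0]],[[0,0,0.003],[0,0,0]]]' >/dev/null; python3 to.py; python3 -m jog '[[[0,0,0.002],[0,0,0]],[[0,0,0.002],[0,0,0]]]' >/dev/null; python3 to.py; python3 -m jog '[[[0,-0.001,0.002],[0,0,0]],[[0,-0.001,0.002],[0,0,0]]]' >/dev/null; python3 to.py
```

```text
t 27.6 pos [0.5722 0.0566 0.0534] xang 99.0 F [-2.3 -0.7  6.9] open -0.0000 grip 4
t 27.8 pos [0.5724 0.0566 0.0526] xang 99.0 F [-5.2 -0.1 12.7] open -0.0001 grip 6
t 27.9 pos [0.5724 0.0566 0.0519] xang 99.0 F [-6.1  0.7 16.6] open -0.0004 grip 8
```

All three are seated: z rose exactly 6 mm from the mid stop at the same force. Hold, then look at the console.

```bash
python3 -m jog '[[[0,0,0.0005],[0,0,0]],[[0,0,0.0005],[0,0,0]],[[0,0,0.0005],[0,0,0]],[[0,0,0.0005],[0,0,0]],[[0,0,0.0005],[0,0,0]]]' >/dev/null; python3 to.py; python3 -m jog '[[[0,0,-0.03],[0,0,0]],[[0,0,-0.08],[0,0,0]],[[0,0,-0.1],[0,0,0]],[[0,0,-0.1],[0,0,0]]]' >/dev/null; python3 w.py wq; python3 to.py .46 .27 .15 99
```

```text
t 28.4 pos [0.5724 0.0566 0.0518] xang 99.0 F [-7.4  0.7 18.3] open -0.0001 grip 10
t 28.9 pos [0.5716 0.0563 0.1495] xang 99.0 F [ 0.3  0.2 -1.5] open 0.0000 grip 0
ROW [0.2285, -0.0768, -0.0012] [0.0064, 0.0008, -0.0]
```

```bash
python3 -m jog '[[[0.17,-0.077,0],[0,0,0]],[[0.17,-0.077,0],[0,0,0]],[[0.17,-0.077,0],[0,0,0]],[[0.17,-0.077,0],[0,0,0]],[[0.17,-0.077,0],[0,0,0]]]' >/dev/null; python3 -m jog '[[[0,0,0],[0,0,0]]]' >/dev/null; python3 w.py wr; python3 -m jog '[[[0.058,0,0],[0,0,0]],[[0.058,0,0],[0,0,0]],[[0.058,0,0],[0,0,0]]]' >/dev/null; python3 w.py ws
python3 - <<'E'
from h import *
V={k:pickle.load(open(k+'.pkl','rb')) for k in('wr','ws')}
C=[]
for n,c in V.items():
    m=(c['image'].min(axis=2)>180).astype('uint8');u=proj(c,[.452,.29,.0295])
    for k in cv2.findContours(m,0,2)[0]:
        if cv2.contourArea(k)<500: continue
        r=cv2.minAreaRect(k);q=np.array([onz(c,x,.0295) for x in cv2.boxPoints(r)]);e=q[1:]-q[:-1]
        print(n,np.round(u),np.round(r[0],1),q.mean(0).round(4),[(round(float(np.hypot(*x[:2])),4),round(float(np.degrees(np.arctan2(x[1],x[0]))%180),1)) for x in e[:2]])
        if np.hypot(*(np.array(u)-r[0]))<40: C.append((c,r[0]))
print(tri(C))
c=V['ws']['image'][:, :];cv2.imwrite('pics/fin.png',cv2.resize(np.hstack([pickle.load(open('wq.pkl','rb'))['image'][60:400,130:430],c[0:340,110:450]]),(790,420)))
E
python3 to.py
```

```text
wr [271.  91.] [365.5 332.5] [0.5595 0.1121 0.0295] [(0.0782, 9.1), (0.0291, 106.0)]
wr [271.  91.] [298.3  90.4] [0.4701 0.2881 0.0295] [(0.1222, 84.7), (0.0873, 178.9)]
ws [269. 174.] [289.6 173.2] [0.4668 0.2881 0.0295] [(0.1284, 81.3), (0.0866, 174.2)]
(array([0.46823803, 0.29285366, 0.02773157]), [1.6, 1.6])
t 29.9 pos [0.4589 0.2687 0.1465] xang 99.0 F [-0.  -0.5  0.1] open -0.0002 grip 0
```

View pics/fin.png

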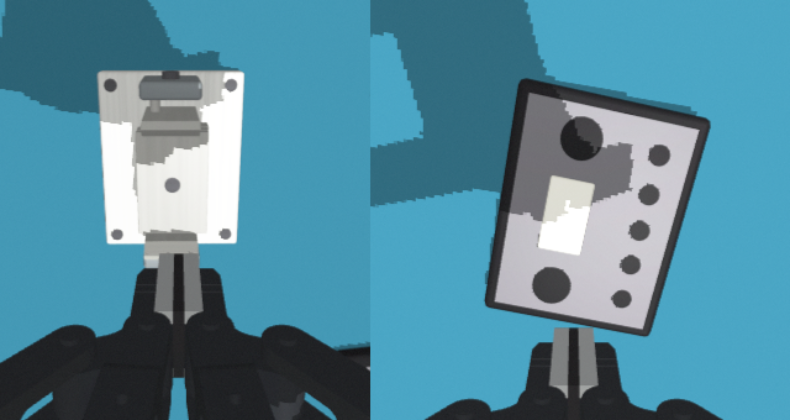

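The left panel shows the thin plate flat on top, dimple at (172,185). In the right panel the white key is at about (566,215), which is ws pixel (269,174). I triangulate it by colour in both views.

```bash
python3 - <<'E'
from h import *
C=[]
for n in('wr','ws'):
    c=pickle.load(open(n+'.pkl','rb'));im=c['image'].astype(int);u=proj(c,[.452,.29,.0295])
    m=((im[:,:,0]-im[:,:,1]<=3)&(im[:,:,1]>120)).astype('uint8');m=cv2.morphologyEx(m,cv2.MORPH_CLOSE,np.ones((3,3)))
    k=min((k for k in cv2.findContours(m,0,2)[0] if cv2.contourArea(k)>200),key=lambda k:np.hypot(*(np.array(u)-cv2.minAreaRect(k)[0])))
    r=cv2.minAreaRect(k);q=np.array([onz(c,x,.0295) for x in cv2.boxPoints(r)]);e=q[1:]-q[:-1];C.append((c,r[0]))
    print(n,np.round(r[0],1),q.mean(0).round(4),[(round(float(np.hypot(*x[:2])),4),round(float(np.degrees(np.arctan2(x[1],x[0]))%180),1)) for x in e[:2]])
print(tri(C))
E
python3 to.py .4523 .2895 .05 99
```

```text
wr [271.3  90.5] [0.4519 0.2894 0.0295] [(0.0447, 87.4), (0.0271, 179.8)]
ws [269.2 174.3] [0.4522 0.2894 0.0295] [(0.0446, 86.7), (0.0283, 177.7)]
(array([0.4520127 , 0.29005634, 0.02976261]), [0.1, 0.1])
t 29.9 pos [0.4589 0.2687 0.1465] xang 99.0 F [-0.  -0.5  0.1] open -0.0002 grip 0
ROW [0.0217, -0.0033, 0.0964] [0.0009, 0.001, -0.0003]
```

```bash
python3 -m jog '[[[0.022,-0.003,0.04],[0,0,0]],[[0.022,-0.003,0.08],[0,0,0]],[[0.022,-0.003,0.1],[0,0,0]],[[0.022,-0.003,0.11],[0,0,0]]]' >/dev/null; python3 to.py; python3 -m jog '[[[0,0,0.003],[0,0,0]],[[0,0,0.004],[0,0,0]]]' >/dev/null; python3 to.py
```

```text
t 30.3 pos [0.451  0.2885 0.034 ] xang 98.9 F [-0.3  0.3 -0.4] open 0.0001 grip 0
t 30.5 pos [0.4534 0.2904 0.0339] xang 98.9 F [-0.6 -0.1  0.5] open 0.0002 grip 0
```

```bash
python3 -m jog '[[[0,0,0.003],[0,0,0]],[[0,0,0.003],[0,0,0]]]' >/dev/null; python3 to.py;  python3 -m jog '[[[0,0,0.002],[0,0,0]],[[0,0,0.002],[0,0,0]]]' >/dev/null; python3 to.py
```

```text
t 30.7 pos [0.4532 0.291  0.0312] xang 99.0 F [-0.3 -0.4  0.3] open 0.0002 grip 0
t 30.9 pos [0.4532 0.2912 0.029 ] xang 99.0 F [ 0.8 -0.4  2.7] open 0.0004 grip 1
```

```bash
python3 -m jog '[[[0,0,0.002],[0,0,0]],[[0,0,0.002],[0,0,0]]]' >/dev/null; python3 to.py;  python3 -m jog '[[[0,0,0.001],[0,0,0]],[[0,0,0.001],[0,0,0]],[[0,0,0.001],[0,0,0]],[[0,0,0.001],[0,0,0]],[[0,0,0.001],[0,0,0]]]' >/dev/null; python3 to.py
```

```text
t 31.1 pos [0.4533 0.2912 0.0277] xang 99.0 F [-2.2 -1.4  9.5] open -0.0002 grip 4
t 31.6 pos [0.4533 0.2912 0.0272] xang 99.0 F [-3.  -2.4 10.8] open 0.0004 grip 6
```

```bash
python3 -m jog '[[[0,0,-0.03],[0,0,0]],[[0,0,-0.08],[0,0,0]],[[0,0,-0.13],[0,0,0]],[[0,0,-0.13],[0,0,0]],[[0,0,-0.13],[0,0,0]]]' >/dev/null; python3 to.py; python3 -c "
from station import job
print(job.finish_job())"
```

```text
t 32.1 pos [0.453  0.2913 0.1569] xang 99.0 F [-0.6 -0.1 -1.5] open 0.0001 grip 0
the job is handed in; nothing more can be done
None
```

The thick, mid and thin plates are stacked in that order and pressed flat, with firm pushes of about 15–23 N each. The white start key was held at about 10 N and let go, and the job was handed in at 32 s; no verdict was returned.

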